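# Square the cover on the relay base and plug in the relay

## Task

The cover lies out of place on top of the relay base: slide it over the base, without lifting it off, until it is snug against both raised lips and flush with the base on the other two sides. Then plug the relay through the cover's window into the socket, all the way down so that its head sits on the cover, and let go. Leave the other things on the bench where they are.

Things in the scene. Friction and masses are not known exactly. Their poses are not given: they have to be found in the camera images.
- relay_base: Relay base: a bare-metal block bolted to the bench, 90 mm (its x) by 120 mm (its y), flat top 45 mm above the bench. Two lips, 8 mm thick, rising 10 mm above the top, stand just outside its +x edge (far from the robot) and +y edge (robot's left); the -x and -y edges are open. Bolted feet up to 12 mm high stick out 23 mm at the y ends. Origin: under its centre.
- seat (a point): Centre of the relay base's flat top, 45 mm above the bench; x, y along the block's edges, z up. The cover is home when its centre is straight above this point and its edges are parallel to the block's.
- socket (a point): Centre of the mouth of the socket in the relay base's top (18 mm to +y of seat, same axes): a rectangular hole 33 mm along x by 25 mm along y, 26 mm deep, its mouth bevelled by 2 mm.
- cover_mid (a point): Cover: loose grey slab, 90 mm (its x) by 120 mm (its y), 16 mm thick, about 0.4 kg, flat on the base, its top 61 mm above the bench. Too wide to grasp across; slides at 3 to 8 N and stops hard at the lips. Starts 20 to 35 mm short of home along the base's x and y and up to 7 degrees askew. This point: its centre, 8 mm above its underside; axes roughly as the base's.
- window (a point): Centre of the window in the cover's top face: a rectangular hole right through it, 35 mm along x by 27 mm along y, 18 mm to +y of the cover's centre. It lies over the socket when the cover is home.
- relay_mid (a point): Plug-in relay standing upright, 70 mm tall, 0.1 kg. Above: head 44 (its x) x 30 (its y) x 36 mm tall, grasped across the 30 mm. Below: stem 30 x 22 x 34 mm, last 5 mm narrowed to 27 x 19. This point: its centre, 35 mm above its foot, 1 mm above the head's underside. Goes in with its x along the base's x, either way round; plugged in, the head rests on the cover, this point 17 mm above the socket mouth.
- connector_2: Bystander: a grey round cable connector, 27 mm across, 53 mm tall, standing on the bench. Origin at its foot.
- white_box: Bystander: a small white carton, 62 x 62 x 58 mm. Origin at the centre of its underside.
- tape_clear: Bystander: a roll of pale tape lying flat, 96 mm across, 48 mm tall. Origin at the centre of its underside.
- parts_bin_1: Bystander: an open parts bin, 152 x 106 x 68 mm. Origin at the centre of its underside.
- screwdriver: Bystander: a screwdriver, 203 mm long, 27 mm thick, lying in front of the relay base near the bench's edge. Origin on the bench under its middle.
Mind the look-alikes: they are no part of the job. Of the things that look like the part that bears cover_mid, the larger one is meant.

How it is judged:
On the way, in this order (a step that is already met when the one before it is completed fails the run):
1. the cover lies flat and home on the base, against both lips (x of cover_mid in the frame of seat between -0.003 and 0.003 m and y of cover_mid in the frame of seat between -0.003 and 0.003 m and z of cover_mid in the frame of seat between 0.005 and 0.011 m and angle between the x axis of cover_mid and the x axis of seat, either way round below 0.04 rad), for 0.2 s.
2. the relay is plugged in through the window, fully down (z of relay_mid in the frame of socket below 0.02 m and horizontal distance between relay_mid and socket below 0.005 m and angle between relay_mid's own z axis and vertical below 0.08 rad), for 0.2 s.
At the end, for the whole second after the job is handed in: The cover lies flat on the base within 3 mm of home along both edges and within 2.3 degrees of square, and the relay stands upright (within 4.5 degrees) in the socket, within 3 mm of fully down; both at rest (all of step 1 and all of step 2 and linear speed of each of relay, cover below 0.02 m/s); the robot touches nothing.
It fails at once if the cover is lifted off the base or falls from it (z of cover_mid in the frame of seat above 0.028 m or z of cover_mid in the frame of seat below -0.01 m).
It fails at once if a bystander is moved by more than 30 mm (distance of any of connector_2, white_box, tape_clear, parts_bin_1, screwdriver from where it was at the start of the episode above 0.03 m).
It also fails if it takes over 61 s, if anything falls off the work surface, if the arm or the gripper's body presses on something with over 40 N, if the wrist force passes 120 N, or if a joint passes its speed limit or range.

## Robot

A 6-joint arm with a two-finger parallel gripper is mounted at the origin on a cart in front of the work surface, level with it; the furniture and walls round the work are solid. World frame = base frame: x ahead of the robot, y to its left, z up, the work surface at z = 0. Lengths are in m, angles in rad, forces in N, time in s.
With the tool pointing down it reaches from about 0.35 to 0.85 m from the base axis. Payload 8.1 kg.
Tool frame: the origin (TCP) lies at the very end of the fingers, on their centre line; the grasp point (between the pads) lies 19 mm behind it; z points along the fingers, y is the line along which they close (so a half turn about z gives the same grasp; the last joint's range is limited). The gripper opens to 93 mm and grips with 3 to 60 N. Pads are 15 mm wide; open, the fingers measure 128 mm over their backs; the gripper's body (75 mm by 188 mm) begins 65 mm behind the grasp point.
Start: joints at [1.037, 0.13, 1.488, -0, 1.523, -0.085], TCP at [0.26, 0.541, 0.219] pointing down, gripper open.
Joint ranges: [-2.96, 2.96], [-0.89, 2.26], [0.02, 2.5], [-1.34, 4.48], [0, 2.73], [-2.66, 2.66]. Speed limits (rad/s): [2.39, 2.39, 2.79, 3.14, 3.14, 3.14].

## Interface

Orientations are given as a rotation vector (axis times angle).
In Python, from plant import read_state, eyes, workorder gives the robot as it stands. The module is installed in compiled form; this text tells all that it offers.
- The arm moves only by the tool play_rows, never from a script. Its argument "targets" is one flat list of numbers, 4 for each row, row after row: the shift along the tool's x, y, z in cm, then the turn about the tool's z in degrees. In form: [dx, dy, dz, roll, dx, dy, dz, roll, ...]. A call has 1 to 8 rows; each row is the pose to reach, as a shift and turn from the pose commanded when the call began, along the tool's axes at that moment; what a row does not reach only later rows make up. A row lasts 1/12 s, in which the tool goes at most 41.7 mm and 7.16 degrees, less where a joint would pass 70% of its speed; a pose out of reach is approached as far as the arm can. A call with a gripper value outside its range is refused whole. "grip" is the finger opening in cm, from 0 to 9.3, set as the call begins (left out, the last holds). The fingers move at their own pace and stop on an object; "grip_force" is the grip in N (left out, the last holds). Time passes only in rows, so rows that repeat a pose let the fingers close. It gives the time, the measured TCP pose, the force, the opening and the grip force at its end, in the units of the state.
- read_state(): the state, without advancing time (a new reading comes with each control period).
- eyes.read_camera(name): name is "scene" or "top" or "wrist"; returns a dict with "image" (384x512x3 uint8, red, green, blue), "vfov" (degrees; the focal length in pixels is half the picture's height over the tangent of half this angle, whatever the lens; pixels are square), "cx", "cy" (the principal point, pixels), "k1" (the pictures are not rectified: a ray, as slopes to the right and down, at radius r is drawn at 1 + k1 r^2 times it, then the intrinsics apply), "cam_to_world" (4x4, takes a point from camera to world coordinates); the wrist camera has in their place "T_tool_cam" (4x4, takes a point from camera to tool coordinates, whose origin is the TCP and whose axes are the flange's). Camera axes: x right, y up, looking along -z (the intrinsics and any distortion apply to the point x, -y, -z); pixel columns grow to the right and rows downward; lengths in m; the calibration is good to about 2 mm. A picture is of the moment at which its call begins: read the wrist's pose just before it. There is no depth.
- workorder.close_job(): hands the job in; it is judged then, once.
The state is a dict: "t": time; "q": joint angles; "dq": joint speeds; "joint_torque": joint torques, N m; "tool_pos": TCP position; "orientation": TCP orientation; "force": force on the tool from outside, world axes, zero at the start; "wrist_torque": the same for the moment, N m; "opening": finger opening in m; "gripper_force": force on a finger pad.
Only numpy, scipy, OpenCV 4.12 (cv2) and the standard library are available. Lean on these libraries where they do the work, as an engineer would, in place of code of your own. Each camera call takes 0.05 s, during which the arm holds its last target. There are 200 camera calls.

## Working session

There is one attempt and no reset: what is moved stays moved. The work goes in short steps, Python scripts to look and compute and a tool call to move; the robot and the scene stay as the last step left them, time stands still between calls to the robot, and variables do not carry over. Pictures are saved under pics/ and viewed, at most 10 in all, crops included, and the job is handed in when it is done.

Besides the shell and the picture viewer there is one more tool, called after "Emit:" as name(argument=value, ...) on one line, values as JSON. play_rows: Moves the arm, as the interface text tells. Its arguments: {"type":"object","properties":{"targets":{"type":"array"},"grip":{"type":"number"},"grip_force":{"type":"number"}},"required":["targets"]}

```bash
mkdir -p pics; cat > h.py <<'E'
import numpy as np, cv2
from plant import read_state, eyes, workorder
from scipy.spatial.transform import Rotation as R
def shot(name, fn=None):
    s=read_state(); c=eyes.read_camera(name)
    if 'cam_to_world' not in c or c.get('cam_to_world') is None:
        T=np.eye(4); T[:3,:3]=R.from_rotvec(s['orientation']).as_matrix(); T[:3,3]=s['tool_pos']
        c['cam_to_world']=T@np.array(c['T_tool_cam'])
    c['cam_to_world']=np.array(c['cam_to_world'])
    if fn: cv2.imwrite('pics/'+fn, cv2.cvtColor(c['image'],cv2.COLOR_RGB2BGR))
    return c
def K(c):
    h=c['image'].shape[0]; f=h/2/np.tan(np.radians(c['vfov'])/2)
    return np.array([[f,0,c['cx']],[0,f,c['cy']],[0,0,1.]]), np.array([c['k1'],0,0,0,0.])
def ray2plane(c,px,z):
    k,d=K(c); p=cv2.undistortPoints(np.array(px,float).reshape(-1,1,2),k,d).reshape(-1,2)
    v=np.c_[p[:,0],-p[:,1],-np.ones(len(p))]@c['cam_to_world'][:3,:3].T; o=c['cam_to_world'][:3,3]
    return o+v*((z-o[2])/v[:,2])[:,None]
def proj(c,P):
    P=np.atleast_2d(P); T=np.linalg.inv(c['cam_to_world']); q=P@T[:3,:3].T+T[:3,3]
    k,d=K(c); return cv2.projectPoints(np.c_[q[:,0],-q[:,1],-q[:,2]],np.zeros(3),np.zeros(3),k,d)[0].reshape(-1,2)
def totool(P):
    s=read_state(); return R.from_rotvec(s['orientation']).as_matrix().T@(np.array(P)-s['tool_pos'])
E
python3 - <<'E'
from h import *
np.set_printoptions(precision=4,suppress=True)
for n in ['scene','top','wrist']:
    c=shot(n,n+'0.png'); np.savez(n+'0.npz',**c); print(n,c['vfov'],c['cx'],c['cy'],c['k1'],c['cam_to_world'][:3,3],ray2plane(c,[[0,0],[511,0],[511,383],[0,383]],0)[:,:2].tolist())
s=read_state(); print(s)
E
```

```text
scene 48.87459741394977 254.67583880174627 196.2384147628239 0.045604676353151255 [-0.0074 -0.9293  0.7535] [[0.37413647263494276, 4.577216999073011], [4.397595698334397, 1.50422395818643], [0.6535971352922448, -0.7748995812681175], [-0.16326444342677518, -0.24338021011208688]]
top 56.07936484654224 256.0942781637005 187.66427986003723 -0.07125338622763469 [ 0.3067 -0.0591  1.384 ] [[1.423389101248767, 1.1528481328983273], [1.4616001118360975, -1.21425990405774], [-0.1721713948569682, -1.0256471909864953], [-0.20865845825183865, 0.9027722829303956]]
wrist 68.0556520678016 257.1351715808333 189.4470070418401 0.0202786034841363 [0.1913 0.5747 0.3835] [[-0.0434198123171097, 0.3577479948856769], [0.21256872476677746, 0.8891764914941132], [0.7837546915507523, 0.7657549289950524], [0.40894043543139047, -0.014010008831086385]]
{'t': 0.15, 'q': array([ 1.0366,  0.131 ,  1.489 , -0.    ,  1.523 , -0.0854]), 'dq': array([-0.0007, -0.0027, -0.0035, -0.0008, -0.    , -0.002 ]), 'joint_torque': array([  0.0015, -56.0474, -49.2335,   0.0769,   0.0307,  -0.0001]), 'tool_pos': array([0.2601, 0.5402, 0.2178]), 'orientation': array([-0.699 , -3.0624,  0.0022]), 'force': array([-0.6553, -0.4364, -0.1532]), 'wrist_torque': array([ 0.0054, -0.0313, -0.0184]), 'gripper_force': 0.0, 'opening': 0.09279627471385911}
```

View pics/top0.png

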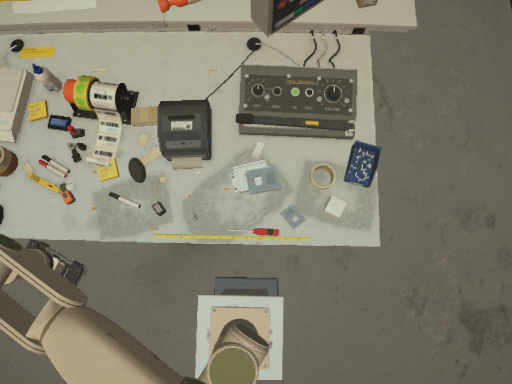

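View pics/scene0.png

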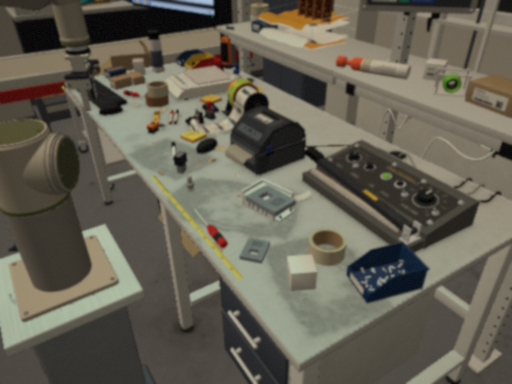

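The top view shows the base and cover near (257,178) and a decoy small plate at (292,216). The likely relay is the black item at (158,208), which appears at (179,160) in the scene view. I'll zoom in on both.

```bash
python3 - <<'E'
from h import *
a=cv2.imread('pics/top0.png'); b=cv2.imread('pics/scene0.png'); 
A=cv2.resize(a[150:222,225:300],None,fx=6,fy=6,interpolation=cv2.INTER_CUBIC)
B=cv2.resize(b[175:225,230:310],None,fx=5,fy=5,interpolation=cv2.INTER_CUBIC)
C=cv2.resize(a[190:225,140:180],None,fx=5,fy=5,interpolation=cv2.INTER_CUBIC)
D=cv2.resize(b[140:200,160:210],None,fx=4,fy=4,interpolation=cv2.INTER_CUBIC)
o=np.zeros((600,800,3),np.uint8)
print(A.shape,B.shape,C.shape,D.shape)
o[:432,:400]=A[:,:400]; o[:250,400:800]=B; o[260:435,400:600]=C; o[260:500,600:800]=D
cv2.imwrite('pics/z0.png',o)
for n,pts in [('top',[[158,208],[263,180],[255,178],[292,216]])]:
    c=dict(np.load(n+'0.npz'));print(ray2plane(c,pts,0.06))
c=dict(np.load('scene0.npz'));print(ray2plane(c,[[179,172],[190,188],[270,197]],0.0))
E
```

```text
(432, 450, 3) (250, 400, 3) (175, 200, 3) (240, 200, 3)
[[ 0.46476265  0.31118631  0.06      ]
 [ 0.57768846 -0.07743343  0.06      ]
 [ 0.58481657 -0.04731195  0.06      ]
 [ 0.44427741 -0.18625088  0.06      ]]
[[4.54115829e-01 3.10526913e-01 0.00000000e+00]
 [4.41061238e-01 1.92711431e-01 0.00000000e+00]
 [6.32003597e-01 4.39263462e-04 0.00000000e+00]]
```

View pics/z0.png

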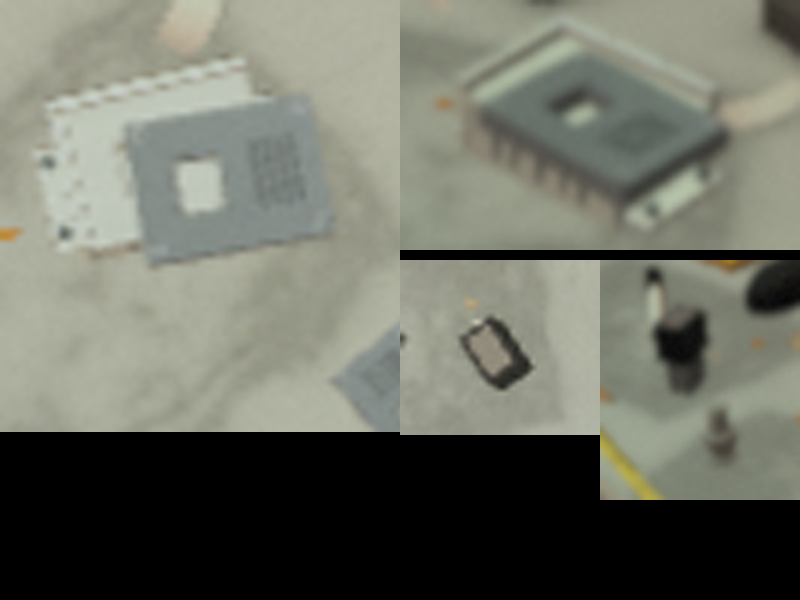

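The relay stands upright: its head is centred at top-view pixel (158,208), with its long axis about 33° from world x. The cover overhangs the base to the -x/-y side. Next I'll work out a wrist viewing pose over the base.

```bash
cat >> h.py <<'E'
def go(p,yaw,verbose=True):
    """shift (cm) and roll (deg) to bring TCP to p with tool y at world yaw (deg)"""
    s=read_state(); M=R.from_rotvec(s['orientation']).as_matrix()
    y0=np.degrees(np.arctan2(M[1,1],M[0,1])); d=(y0-yaw+180)%360-180
    print('shift cm',np.round(M.T@(np.array(p)-s['tool_pos'])*100,2),'roll',round(d,2),'yaw now',round(y0,2),'tilt z',np.round(M[:,2],4),'tcp',np.round(s['tool_pos'],4))
def toolT(p,yaw):
    a=np.radians(yaw); T=np.eye(4); y=np.array([np.cos(a),np.sin(a),0]); z=np.array([0,0,-1.]); T[:3,:3]=np.c_[np.cross(y,z),y,z]; T[:3,3]=p; return T
E
python3 - <<'E'
from h import *
np.set_printoptions(precision=4,suppress=True)
c=dict(np.load('wrist0.npz')); print(c['T_tool_cam'])
t=np.array([0.585,-0.05,0.055])
for z in (.2,.25):
    d=dict(c); d['cam_to_world']=toolT([0,0,z],102)@c['T_tool_cam']
    f=ray2plane(d,[[256,192]],0.055)[0]; P=t-f; P[2]=z; print(z,P); go(P,102)
    d=dict(c); d['cam_to_world']=toolT([0,0,z],123)@c['T_tool_cam']
    f=ray2plane(d,[[256,192]],0.06)[0]; P=np.array([.462,.311,0])-f; P[2]=z; print('relay',z,P); go(P,123)
E
```

```text
[[ 0.      0.961   0.2764  0.077 ]
 [ 1.      0.0002 -0.0009  0.001 ]
 [-0.0009  0.2764 -0.961  -0.1658]
 [ 0.      0.      0.      1.    ]]
0.2 [ 0.5699 -0.0532  0.2   ]
shift cm [-53.66 -40.02   1.83] roll -37.71 yaw now 64.29 tilt z [-0.0008 -0.0013 -1.    ] tcp [0.2601 0.5402 0.2178]
relay 0.2 [0.4503 0.3034 0.2   ]
shift cm [-27.41 -13.08   1.8 ] roll -58.71 yaw now 64.29 tilt z [-0.0008 -0.0013 -1.    ] tcp [0.2601 0.5402 0.2178]
0.25 [ 0.5553 -0.0561  0.25  ]
shift cm [-52.47 -40.92  -3.17] roll -37.71 yaw now 64.29 tilt z [-0.0008 -0.0013 -1.    ] tcp [0.2601 0.5402 0.2178]
relay 0.25 [0.4377 0.2955 0.25  ]
shift cm [-26.62 -14.35  -3.2 ] roll -58.71 yaw now 64.29 tilt z [-0.0008 -0.0013 -1.    ] tcp [0.2601 0.5402 0.2178]
```

Emit:
play_rows(targets=[-4,-2,-1,-7,-8,-4,-2,-14,-12,-6,-3,-21,-16,-8.5,-3.2,-28,-20,-11,-3.2,-35,-23.5,-13,-3.2,-42,-26,-14,-3.2,-49,-26.6,-14.4,-3.2,-56])

```text
t: 0.82
tool_pos: [0.4376, 0.2946, 0.2506]
orientation: [-0.755, 3.049, -0.0]
force: [0.3, 0.1, -0.5]
opening: 0.0931
gripper_force: 0.0
```

```bash
python3 - <<'E'
from h import *
s=read_state();print(s['tool_pos'],s['dq'])
c=shot('wrist','w1.png'); np.savez('w1.npz',**c)
go([.5553,-.0561,.25],102)
E
```

```text
[0.43760296 0.29460068 0.25058825] [-7.51380359e-01  3.30239054e-03 -6.37200353e-03  5.60677732e-03
  8.93021636e-04 -2.18528581e+00]
shift cm [  6.53 -35.9    0.18] roll 16.61 yaw now 118.61 tilt z [ 0.0019 -0.0031 -1.    ] tcp [0.4407 0.2903 0.2505]
```

View pics/w1.png

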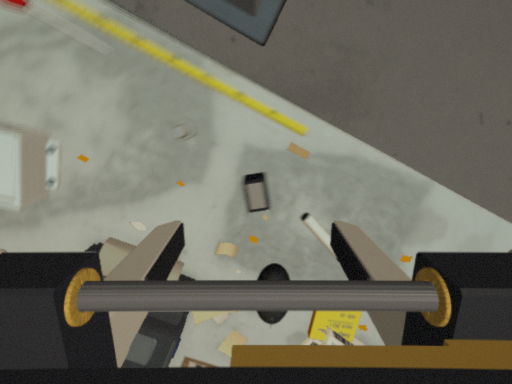

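The relay's head is at about (257,192) and upright, but the frame was taken in motion, so I'll measure it again later. Next I'll move over the base.

Emit:
play_rows(targets=[0.9,-4,0,3,1.7,-8,0,6,2.6,-12,0,9,3.4,-16,0,12,4.3,-20,0,15,5.1,-24,0,18,6,-28,0,18,6.8,-32,0,18])

```text
t: 1.53
tool_pos: [0.5241, -0.0204, 0.2505]
orientation: [0.259, -3.131, -0.0]
force: [0.6, 0.3, -0.8]
opening: 0.0932
gripper_force: 0.0
```

Emit:
play_rows(targets=[0.5,-3.5,0,0,0.5,-4.3,0,0,0.5,-4.3,0,0,0.5,-4.3,0,0,0.5,-4.3,0,0])

```text
t: 1.95
tool_pos: [0.5263, -0.0604, 0.2505]
orientation: [0.262, -3.13, -0.001]
force: [-0.5, -0.1, -0.2]
opening: 0.0933
gripper_force: 0.0
```

```bash
python3 - <<'E'
from h import *
s=read_state();print(s['tool_pos'],s['dq'])
c=shot('wrist','w2.png'); np.savez('w2.npz',**c)
go([.5553,-.0561,.25],102)
E
```

```text
[ 0.52628149 -0.06040526  0.25049056] [ 0.01483718 -0.00419511 -0.00164351 -0.00154555  0.00025506 -0.00617725]
shift cm [-2.93 -0.08  0.06] roll -2.4 yaw now 99.6 tilt z [-1.e-04  5.e-04 -1.e+00] tcp [ 0.5263 -0.0602  0.2506]
```

View pics/w2.png

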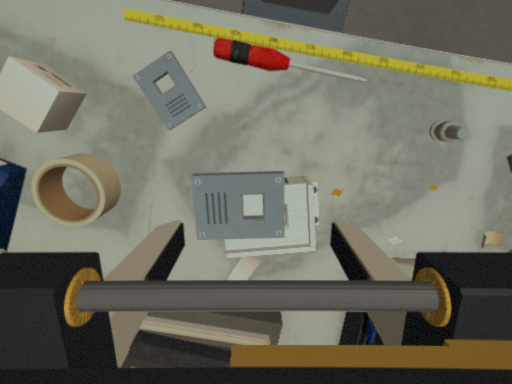

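The cover's corners are at about (193,174), (283,172), (285,237) and (195,239). Base x points down in the image and base y points right. The lips run along the bottom (row about 250) and the right (column about 313). I'll measure both.

```bash
cat >> h.py <<'E'
def covermask(im):
    hsv=cv2.cvtColor(im,cv2.COLOR_RGB2HSV); h,s,v=cv2.split(hsv)
    return ((h>90)&(h<130)&(s>25)&(v>50)&(v<175)).astype(np.uint8)*255
def cover(c,roi):
    m=covermask(c['image']); z=np.zeros_like(m); x0,y0,x1,y1=roi; z[y0:y1,x0:x1]=m[y0:y1,x0:x1]
    z=cv2.morphologyEx(z,cv2.MORPH_OPEN,np.ones((3,3),np.uint8))
    cs,_=cv2.findContours(z,cv2.RETR_EXTERNAL,cv2.CHAIN_APPROX_NONE); k=max(cs,key=cv2.contourArea)
    P=ray2plane(c,k.reshape(-1,2),.061)[:,:2]
    return z,k,cv2.minAreaRect((P*1000).astype(np.float32))
E
python3 - <<'E'
from h import *
c=dict(np.load('w2.npz'))
z,k,r=cover(c,(180,160,330,265)); print(r, cv2.boundingRect(k))
im=cv2.cvtColor(c['image'],cv2.COLOR_RGB2BGR)
im=cv2.resize(im[160:265,180:330],None,fx=5,fy=5,interpolation=cv2.INTER_CUBIC)
cv2.drawContours(im,[((k-[180,160])*5+2).astype(np.int32)],-1,(0,0,255),1)
for i in range(0,150,10): cv2.putText(im,str(180+i),(i*5,10),0,.35,(0,0,255),1)
for i in range(0,105,10): cv2.putText(im,str(160+i),(0,i*5+4),0,.35,(0,0,255),1)
cv2.imwrite('pics/z2.png',im)
E
```

```text
Traceback (most recent call last):
  File "h.py", line 37, in cover
    cs,_=cv2.findContours(z,cv2.RETR_EXTERNAL,cv2.CHAIN_APPROX_NONE); k=max(cs,key=cv2.contourArea)
                                                                        ~~~^^^^^^^^^^^^^^^^^^^^^^^^
ValueError: max() iterable argument is empty
```

```bash
python3 - <<'E'
from h import *
c=dict(np.load('w2.npz')); hsv=cv2.cvtColor(c['image'],cv2.COLOR_RGB2HSV)
for p in [(240,180),(225,225),(205,185),(300,195),(252,205),(255,248),(330,220),(150,90),(160,230)]: print(p,c['image'][p[1],p[0]],hsv[p[1],p[0]])
E
sed -i 's/return ((h>90).*/b=im.astype(int); return ((b[...,2]-b[...,0]>3)\&(v>50)\&(v<150)).astype(np.uint8)*255/' h.py
python3 - <<'E'
from h import *
c=dict(np.load('w2.npz'))
z,k,r=cover(c,(180,160,330,265)); print(r, cv2.boundingRect(k))
im=cv2.cvtColor(c['image'],cv2.COLOR_RGB2BGR)
im=cv2.resize(im[160:265,180:330],None,fx=5,fy=5,interpolation=cv2.INTER_CUBIC)
cv2.drawContours(im,[((k-[180,160])*5+2).astype(np.int32)],-1,(0,0,255),1)
for i in range(0,150,10): cv2.putText(im,str(180+i),(i*5,10),0,.35,(0,0,255),1)
for i in range(0,105,10): cv2.putText(im,str(160+i),(0,i*5+4),0,.35,(0,0,255),1)
cv2.imwrite('pics/z2.png',im)
E
```

```text
(240, 180) [112 123 120] [ 82  23 123]
(225, 225) [109 120 116] [ 79  23 120]
(205, 185) [112 120 122] [ 96  21 122]
(300, 195) [169 179 167] [ 55  17 179]
(252, 205) [169 179 168] [ 57  16 179]
(255, 248) [148 146 130] [ 27  31 148]
(330, 220) [134 136 123] [ 35  24 136]
(150, 90) [113 122 120] [ 83  19 122]
(160, 230) [137 128 109] [ 20  52 137]
((580.1163330078125, -74.95677185058594), (89.1221694946289, 118.04801177978516), 11.318634986877441) (192, 174, 92, 66)
```

View pics/z2.png

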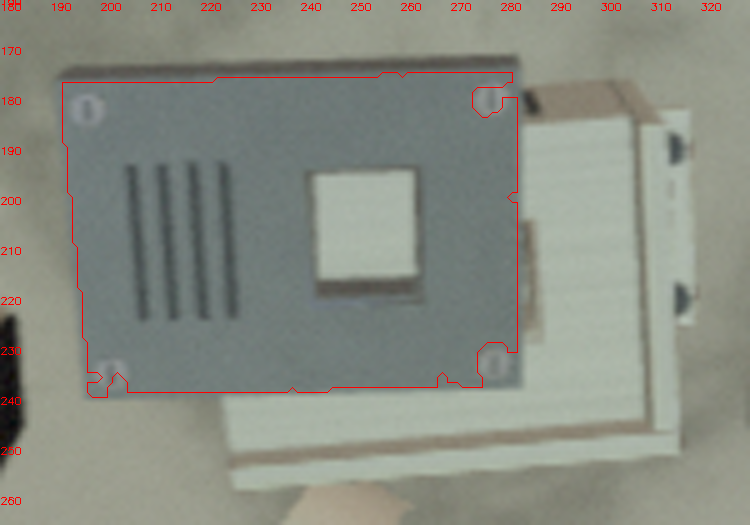

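```bash
cat > base.py <<'E'
from h import *
def px(a): return np.array(a,float)/5+[180,160]-.4
c=dict(np.load('w2.npz'))
O=ray2plane(c,px([[661,125],[680,453],[235,490]]),.055)[:,:2]
I=ray2plane(c,px([[655,125],[655,430],[230,468]]),.055)[:,:2]
F=ray2plane(c,px([[645,418],[229,455]]),.045)[:,:2]
E
python3 - <<'E'
from base import *
np.set_printoptions(precision=4,suppress=True)
for P in (O,I): 
    a=P[1]-P[0]; b=P[1]-P[2]; print(P.tolist(),np.linalg.norm(a),np.linalg.norm(b),np.degrees(np.arctan2(a[1],a[0])),np.degrees(np.arctan2(b[1],b[0]))-90)
print('F',F.tolist(), np.linalg.norm(F[0]-F[1]))
W=ray2plane(c,px([[313,172],[416,168],[420,298],[318,297]]),.061)[:,:2]; print('win',W.mean(0),np.linalg.norm(W[0]-W[1]),np.linalg.norm(W[1]-W[2]))
CC=ray2plane(c,px([[60,75],[518,66],[521,386],[88,398]]),.061)[:,:2];print('cov',CC.mean(0),CC.tolist())
y=12.5
for yaw in (11,12,13):
    a=np.radians(yaw); ex=np.array([np.cos(a),np.sin(a)]); ey=np.array([-ex[1],ex[0]])
    print(yaw,'seat from O',O[1]-.053*ex-.068*ey,'from F',F[0]-.045*ex-.060*ey,'home offset of cover', [ (O[1]-.053*ex-.068*ey-[.580,-.075])@e for e in (ex,ey)])
E
```

```text
[[0.5349261104914025, 0.015291301180327455], [0.6274812681480751, 0.041376149480908384], [0.659715205763348, -0.08052804083375656]] 0.0961606807365456 0.12609384739335758 15.739444928501621 14.811185492028613
[[0.5351869137737146, 0.013736205479093655], [0.6216819376120947, 0.03290819902982958], [0.6530832219334354, -0.08287276218796569]] 0.08859432535727889 0.11996362631042082 12.497795448931813 15.17432475483642
F [[0.623177182111477, 0.03217652579166716], [0.6545900314997468, -0.08401656144394834]] 0.1203644491867656
win [ 0.5758 -0.0564] 0.02692558042295526 0.036433477583044875
cov [ 0.5793 -0.0745] [[0.5460508672120372, -0.1407774124933637], [0.5243043917227631, -0.025627589459529317], [0.6119833184603627, -0.0077516756393486985], [0.6350048967556404, -0.1238563284226867]]
11 seat from O [ 0.5884 -0.0355] from F [ 0.5905 -0.0353] home offset of cover [np.float64(0.015814519686960984), np.float64(0.037178138760889864)]
12 seat from O [ 0.5898 -0.0362] from F [ 0.5916 -0.0359] home offset of cover [np.float64(0.01763965052827416), np.float64(0.03596114065455152)]
13 seat from O [ 0.5911 -0.0368] from F [ 0.5928 -0.0364] home offset of cover [np.float64(0.019443263847734708), np.float64(0.03471247497767563)]
```

The base yaw is about 15° and the seat is at about (0.5945, -0.0377). The cover is 24 and 32 mm short and about 3.7° askew, which agrees with the task text. Next I'll plan the x push.

```bash
cat >> h.py <<'E'
def B(x,y,z,yaw=15.,seat=(.5945,-.0377)):
    a=np.radians(yaw); return [seat[0]+x*np.cos(a)-y*np.sin(a),seat[1]+x*np.sin(a)+y*np.cos(a),z]
E
python3 - <<'E'
from h import *
print(B(-.1,-.03,.05)); go(B(-.1,-.03,.05),105)
E
```

```text
[np.float64(0.5056719887241687), np.float64(-0.09255967929892411), 0.05]
shift cm [ 2.58 -2.86 20.06] roll -5.4 yaw now 99.6 tilt z [-1.e-04  5.e-04 -1.e+00] tcp [ 0.5263 -0.0602  0.2506]
```

Emit:
play_rows(targets=[1.3,-1.4,1,-2.7,2.6,-2.9,4,-5.4,2.6,-2.9,8,-5.4,2.6,-2.9,12,-5.4,2.6,-2.9,16,-5.4,2.6,-2.9,19,-5.4,2.6,-2.9,19.9,-5.4,2.6,-2.9,19.9,-5.4], grip=6.0, grip_force=40)

```text
t: 2.67
tool_pos: [0.5031, -0.0927, 0.0489]
orientation: [0.41, -3.109, -0.004]
force: [1.0, -0.2, -0.7]
opening: 0.0599
gripper_force: 0.0
```

Emit:
play_rows(targets=[-0.5,0,0,0,-1,0,0,0,-1.5,0,0,0,-2,0,0,0,-2.4,0,0,0,-2.8,0,0,0,-3.2,0,0,0,-3.6,0,0,0])

```text
t: 3.33
tool_pos: [0.5402, -0.0857, 0.0521]
orientation: [0.407, -3.114, 0.0]
force: [-5.9, -1.8, 5.5]
opening: 0.0603
gripper_force: 3.2
```

Emit:
play_rows(targets=[-0.3,0,0,0,-0.5,0,0,0,-0.7,0,0,0,-0.8,0,0,0,-0.9,0,0,0,-1.0,0,0,0])

```text
t: 3.83
tool_pos: [0.5497, -0.0832, 0.0521]
orientation: [0.407, -3.114, 0.0]
force: [-7.0, -1.3, 4.9]
opening: 0.0599
gripper_force: 3.4
```

Emit:
play_rows(targets=[-0.1,0,0,0,-0.2,0,0,0,-0.2,0,0,0])

```text
t: 4.08
tool_pos: [0.5504, -0.0829, 0.0521]
orientation: [0.407, -3.111, 0.0]
force: [-13.1, -4.2, 11.6]
opening: 0.06
gripper_force: 6.7
```

Emit:
play_rows(targets=[-0.1,0,0,0,-0.2,0,0,0,-0.2,0,0,0])

```text
t: 4.33
tool_pos: [0.5505, -0.0829, 0.0521]
orientation: [0.406, -3.107, 0.0]
force: [-22.7, -4.9, 19.9]
opening: 0.06
gripper_force: 11.9
```

```bash
python3 - <<'E'
from h import *
s=read_state(); print(s['force'],s['tool_pos'])
go(B(-.1,-.03,.2),105)
go(B(-.0,-.12,.13),15)
E
```

```text
[-22.70630241  -4.9268054   19.86842113] [ 0.55053203 -0.08289296  0.05208418]
shift cm [  4.7    0.23 -14.75] roll -0.09 yaw now 104.91 tilt z [-0.008  -0.0013 -1.    ] tcp [ 0.5505 -0.0829  0.0521]
shift cm [-5.37 -8.76 -7.84] roll 89.91 yaw now 104.91 tilt z [-0.008  -0.0013 -1.    ] tcp [ 0.5505 -0.0829  0.0521]
```

Emit:
play_rows(targets=[1.2,0,0,0,1.2,0,-4,0,1.2,0,-8,7,0,-3,-8,14,-2,-6,-8,21,-4,-9,-8,28,-5,-9.3,-8,35,-5,-9.3,-8,42])

```text
t: 5.0
tool_pos: [0.6285, -0.1603, 0.1317]
orientation: [0.747, 3.05, 0.0]
force: [-0.2, 0.5, 0.0]
opening: 0.0597
gripper_force: 0.0
```

Emit:
play_rows(targets=[0,0,0,7,0,0,0,14,0,0,0,21,0,0,0,28,0,0,0,35,0,0,0,42,0,0,0,48,0,0,0,48])

```text
t: 5.67
tool_pos: [0.6266, -0.1588, 0.1319]
orientation: [1.92, 2.486, 0.001]
force: [-0.8, -0.6, 0.8]
opening: 0.0599
gripper_force: 0.0
```

```bash
python3 - <<'E'
from h import *
s=read_state(); print(s['force'],s['tool_pos'])
go(B(-.0,-.122,.051),15)
c=shot('wrist'); np.savez('w3.npz',**c)
cv2.imwrite('pics/w3.png',cv2.cvtColor(c['image'],cv2.COLOR_RGB2BGR))
E
```

```text
[-0.75310266 -0.57869097  0.75055798] [ 0.6266457  -0.15875091  0.13191933]
shift cm [0.33 0.02 8.09] roll -0.37 yaw now 14.63 tilt z [ 7.e-04  1.e-04 -1.e+00] tcp [ 0.6266 -0.1588  0.1319]
```

View pics/w3.png

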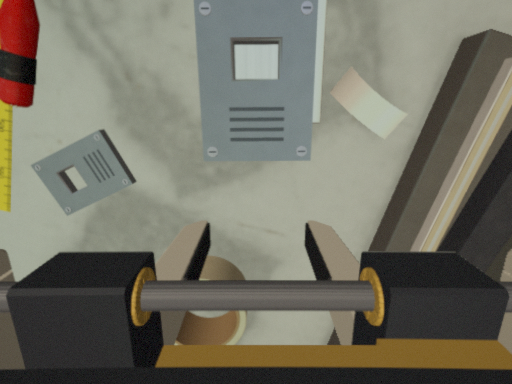

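The cover is snug along the +x lip (the white strip at column about 318), with its -y face at row about 160. The tape roll lies below the fingers in the view, so I'll check clearance before descending.

```bash
python3 - <<'E'
from h import *
np.set_printoptions(precision=4,suppress=True)
t=dict(np.load('top0.npz')); T=ray2plane(t,[[322,176]],.04)[0]; print('tape',T)
w=dict(np.load('w2.npz')); print('tape w2',ray2plane(w,[[75,187]],.048))
c=dict(np.load('w3.npz'))
def loc(P):
    d=P[:,:2]-[.5945,-.0377]; a=np.radians(15); return np.c_[d@[np.cos(a),np.sin(a)],d@[-np.sin(a),np.cos(a)]]
print('tape base',loc(T[None]))
P=ray2plane(c,[[205,160],[311,160],[195,0],[326,0]],.061); print(loc(P))
Wn=ray2plane(c,[[231,38],[281,38],[281,82],[232,82]],.061); print('win',loc(Wn),loc(Wn).mean(0))
print('tip proj',proj(c,[B(-.04,-.122,.051),B(.04,-.122,.051)]))
E
```

```text
tape [ 0.6014 -0.3029  0.04  ]
tape w2 [[ 0.5922 -0.294   0.048 ]]
tape base [[-0.062 -0.258]]
[[-0.0431 -0.0894]
 [ 0.046  -0.09  ]
 [-0.0434  0.0269]
 [ 0.0511  0.0263]]
win [[-0.0182  0.0024]
 [ 0.0191  0.0022]
 [ 0.0197 -0.0285]
 [-0.0185 -0.0282]] [ 0.0005 -0.013 ]
tip proj [[212.4391 193.6082]
 [300.7482 193.0459]]
```

Emit:
play_rows(targets=[0.3,0,3,-0.4,0.3,0,6,-0.4,0.3,0,8,-0.4,0.3,0,8,-0.4,1,0,8,-0.4,1.7,0,8,-0.4,2.2,0,8,-0.4,2.6,0,8,-0.4])

```text
t: 6.38
tool_pos: [0.621, -0.1334, 0.0541]
orientation: [1.902, 2.496, 0.002]
force: [2.3, -2.2, 0.9]
opening: 0.06
gripper_force: 1.4
```

Emit:
play_rows(targets=[0.4,0,0,0,0.8,0,0,0,1.2,0,0,0,1.6,0,0,0,2,0,0,0,2.3,0,0,0,2.5,0,0,0,2.6,0,0,0])

```text
t: 7.05
tool_pos: [0.6143, -0.1098, 0.054]
orientation: [1.902, 2.494, 0.001]
force: [1.1, -6.5, 4.4]
opening: 0.0602
gripper_force: 3.0
```

Emit:
play_rows(targets=[0.2,0,0,0,0.4,0,0,0,0.5,0,0,0,0.6,0,0,0,0.6,0,0,0])

```text
t: 7.47
tool_pos: [0.613, -0.1055, 0.0541]
orientation: [1.902, 2.492, -0.001]
force: [3.5, -11.5, 2.9]
opening: 0.06
gripper_force: 5.5
```

Emit:
play_rows(targets=[0.1,0,0,0,0.2,0,0,0,0.2,0,0,0])

```text
t: 7.72
tool_pos: [0.6126, -0.1053, 0.0541]
orientation: [1.902, 2.49, -0.003]
force: [3.4, -17.7, 0.8]
opening: 0.06
gripper_force: 8.9
```

Emit:
play_rows(targets=[0.1,0,0,0,0.1,0,0,0,-1.5,0,0,0,-2,0,-4,0,-2,0,-8,0,-2,0,-12,0,-2,0,-14,0,-2,0,-14,0])

```text
t: 8.38
tool_pos: [0.6192, -0.121, 0.1998]
orientation: [1.899, 2.49, 0.007]
force: [0.1, -0.1, 1.4]
opening: 0.0598
gripper_force: 0.0
```

Emit:
play_rows(targets=[0,0,0,0,0,0,0,0])

```text
t: 8.55
tool_pos: [0.6152, -0.1199, 0.1907]
orientation: [-1.904, -2.497, 0.0]
force: [0.6, 0.2, -0.7]
opening: 0.0597
gripper_force: 0.0
```

```bash
python3 - <<'E'
from h import *
c=shot('wrist'); np.savez('w4.npz',**c)
q=proj(c,[B(a,b,.061) for a in(-.06,.06) for b in (-.075,.075)]).astype(int); print(q)
x0,y0=np.maximum(q.min(0),0);x1,y1=q.max(0); print(x0,y0,x1,y1)
f=min(800/(x1-x0),600/(y1-y0)); im=cv2.resize(c['image'][y0:y1,x0:x1],None,fx=f,fy=f,interpolation=cv2.INTER_CUBIC); print(f,im.shape)
cv2.imwrite('pics/z4.png',cv2.cvtColor(im[:600,:800],cv2.COLOR_RGB2BGR)); go(B(0,0,.2),105)
E
```

```text
[[201 174]
 [193  13]
 [314 174]
 [324  14]]
193 13 324 174
3.7267080745341614 (600, 488, 3)
shift cm [ 8.46  0.22 -1.01] roll -89.67 yaw now 15.33 tilt z [-0.0028  0.001  -1.    ] tcp [ 0.6147 -0.1198  0.1898]
```

View pics/z4.png

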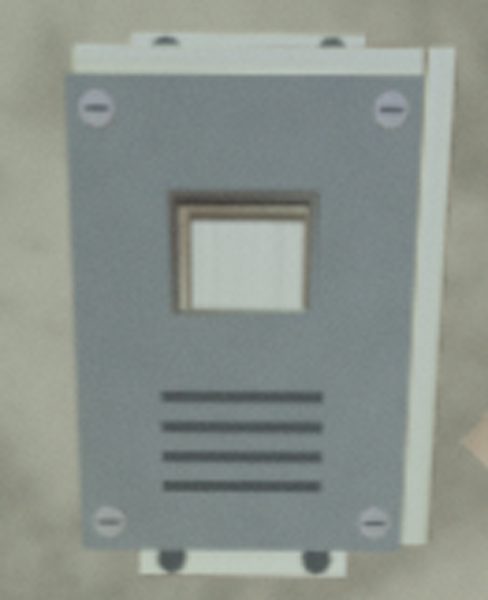

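The cover looks home: no gap at the +x lip (right) or the +y lip (top), and its edges are parallel. I'll take a second view at yaw 105° to cancel the camera offset.

Emit:
play_rows(targets=[2,-0.3,-0.3,-7,4,-0.6,-0.6,-14,6,-0.9,-1,-21,8,-1.3,-1,-28,9.5,-1.3,-1,-35,9.5,-1.3,-1,-42,9.5,-1.3,-1,-49,9.5,-1.3,-1,-56], grip=6.0)

```text
t: 9.27
tool_pos: [0.5768, -0.0313, 0.1993]
orientation: [-0.498, -3.098, -0.0]
force: [0.4, -0.5, 0.2]
opening: 0.0599
gripper_force: 0.0
```

Emit:
play_rows(targets=[0,0,0,-7,0,0,0,-14,0,0,0,-21,0,0,0,-28,0,0,0,-34,0,0,0,-34,0,0,0,-34])

```text
t: 9.85
tool_pos: [0.5771, -0.0318, 0.1998]
orientation: [0.413, -3.111, -0.001]
force: [-0.0, 0.1, 0.6]
opening: 0.0604
gripper_force: 0.0
```

```bash
python3 - <<'E'
from h import *
np.set_printoptions(precision=4,suppress=True)
s=read_state(); print(s['tool_pos'],s['dq'])
go(B(-.015,.01,.2),105)
c=shot('wrist'); np.savez('w5.npz',**c)
d=dict(np.load('w4.npz'))
for n,e in (('w4',d),('w5',c)):
    q=proj(e,[B(a,b,.061) for a in(-.06,.06) for b in (-.075,.075)]).astype(int)
    x0,y0=np.maximum(q.min(0),0);x1,y1=q.max(0); print(n,x0,y0,x1,y1)
    z,k,r=cover(e,(x0,y0,x1,y1)); print(r)
    # window hole: bright region inside the cover contour hole, via convex hull minus mask
    h=np.zeros_like(z); cv2.drawContours(h,[cv2.convexHull(k)],-1,255,-1)
    ho=cv2.morphologyEx(cv2.erode(h,np.ones((9,9)))&~z,cv2.MORPH_OPEN,np.ones((4,4),np.uint8))
    cs,_=cv2.findContours(ho,cv2.RETR_EXTERNAL,cv2.CHAIN_APPROX_NONE); w=max(cs,key=cv2.contourArea)
    wr=cv2.minAreaRect((ray2plane(e,w.reshape(-1,2),.061)[:,:2]*1000).astype(np.float32)); print('win',wr,cv2.boundingRect(w))
x0,y0,x1,y1=(max(0,x0),y0,x1,y1)
f=min(800/(x1-x0),600/(y1-y0)); print(f)
im=cv2.resize(c['image'][y0:y1,x0:x1],None,fx=f,fy=f,interpolation=cv2.INTER_CUBIC)
cv2.imwrite('pics/z5.png',cv2.cvtColor(im[:600,:800],cv2.COLOR_RGB2BGR))
E
```

```text
[ 0.5771 -0.0318  0.1998] [-0.0002 -0.0035 -0.0082 -0.0018  0.0011  0.0288]
shift cm [-0.03 -0.02 -0.02] roll 0.13 yaw now 105.13 tilt z [-0.003   0.0005 -1.    ] tcp [ 0.5771 -0.0318  0.1998]
w4 193 13 324 174
((594.6871337890625, -40.37278747558594), (89.20846557617188, 124.39434051513672), 15.139894485473633)
win ((589.9067993164062, -21.064157485961914), (37.9036979675293, 29.96201515197754), 15.348271369934082) (239, 65, 40, 34)
w5 175 138 317 241
((594.371337890625, -39.75567626953125), (88.50300598144531, 122.2072525024414), 15.07251262664795)
win ((590.2103881835938, -18.338895797729492), (38.587745666503906, 30.5301513671875), 15.094841003417969) (251, 177, 28, 34)
5.633802816901408
```

View pics/z5.png

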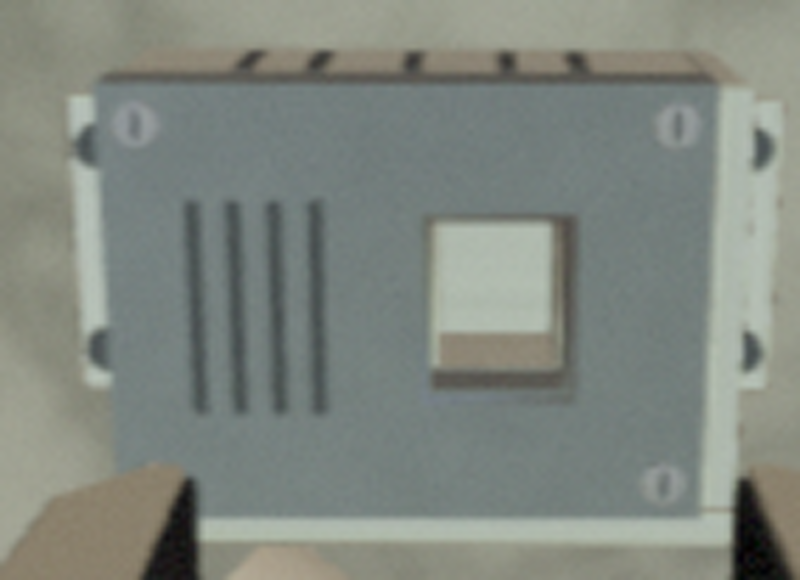

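Home is confirmed again: no gaps at the lips (right and bottom of this crop). The window is near crop (425–578, 215–388). I'll combine the two views for its centre and plan the move back to the relay.

```bash
cat >> h.py <<'E'
def loc(P,seat=(.5945,-.0377),yaw=15.):
    d=np.atleast_2d(P)[:,:2]-seat; a=np.radians(yaw); return np.c_[d@[np.cos(a),np.sin(a)],d@[-np.sin(a),np.cos(a)]]
E
python3 - <<'E'
from h import *
np.set_printoptions(precision=4,suppress=True)
D={'w4':(3.7267,[193,13],[[168,190],[318,190],[312,313],[172,313]],[[66,75],[425,75],[404,548],[84,548]]),
   'w5':(5.6338,[175,138],[[425,216],[578,214],[575,388],[431,388]],[[98,82],[720,86],[700,516],[115,516]])}
for n,(f,o,w,k) in D.items():
    c=dict(np.load(n+'.npz')); g=lambda a:ray2plane(c,(np.array(a)+.5)/f-.5+o,.061)
    for nm,a in(('win',w),('cov',k)):
        L=loc(g(a)); print(n,nm,L.mean(0),np.linalg.norm(np.diff(np.r_[L,L[:1]],axis=0),axis=1), 'yaw',np.degrees(np.arctan2(*(L[1]-L[0])[::-1])))
c=dict(np.load('w1.npz'))
d=dict(c); d['cam_to_world']=toolT([0,0,.2],123)@c['T_tool_cam']
f=ray2plane(d,[[256,192]],0.06)[0]; go([.462-f[0],.311-f[1],.2],123)
E
```

```text
w4 win [-0.0008  0.0185] [0.0385 0.0299 0.0371 0.0299] yaw 0.32416593496318036
w4 cov [-0.0001  0.0002] [0.0895 0.1188 0.0901 0.1189] yaw 0.31614334709871855
w5 win [-0.002   0.0188] [0.0299 0.0359 0.029  0.0355] yaw 90.86127343285055
w5 cov [-0.0008  0.0002] [0.1185 0.0889 0.1204 0.0895] yaw 89.74859655497033
shift cm [ 3.65 35.69  0.06] roll -17.9 yaw now 105.1 tilt z [-0.0023  0.0004 -1.    ] tcp [ 0.5774 -0.0319  0.2002]
```

Emit:
play_rows(targets=[0.4,4,0,-3,0.9,8,0,-6,1.3,12,0,-9,1.8,16,0,-12,2.2,20,0,-15,2.7,24,0,-18,3.1,28,0,-18,3.4,32,0,-18], grip=7.0)

```text
t: 10.57
tool_pos: [0.4594, 0.2691, 0.2013]
orientation: [0.896, -3.011, 0.0]
force: [0.5, 0.1, -0.3]
opening: 0.0697
gripper_force: 0.0
```

```bash
python3 - <<'E'
from h import *
c=dict(np.load('w1.npz'))
d=dict(c); d['cam_to_world']=toolT([0,0,.2],123)@c['T_tool_cam']
f=ray2plane(d,[[256,192]],0.06)[0]; go([.462-f[0],.311-f[1],.2],123)
E
```

```text
shift cm [-1.    3.41  0.13] roll 0.13 yaw now 123.13 tilt z [-4.e-04 -1.e-04 -1.e+00] tcp [0.4594 0.2691 0.2013]
```

Emit:
play_rows(targets=[-0.5,1.7,0,0,-1,3.4,0,0,-1,3.4,0,0,-1,3.4,0,0,-1,3.4,0,0,-1,3.4,0,0])

```text
t: 11.07
tool_pos: [0.4508, 0.3005, 0.2014]
orientation: [0.897, -3.01, 0.001]
force: [-0.2, 0.7, -0.0]
opening: 0.0702
gripper_force: 0.0
```

```bash
python3 - <<'E'
from h import *
s=read_state();print(s['tool_pos'],s['dq'])
c=shot('wrist'); np.savez('w6.npz',**c)
x,y=proj(c,[[.462,.311,.07]])[0].astype(int); print(x,y)
x0,y0=x-50,y-37
im=cv2.resize(c['image'][y0:y0+75,x0:x0+100],None,fx=8,fy=8,interpolation=cv2.INTER_CUBIC)
print(x0,y0); cv2.imwrite('pics/z6.png',cv2.cvtColor(im,cv2.COLOR_RGB2BGR))
E
```

```text
[0.45078653 0.30050593 0.20136883] [-0.00535138 -0.00235995  0.00151789  0.00125733  0.00121177 -0.00190141]
258 194
208 157
```

View pics/z6.png

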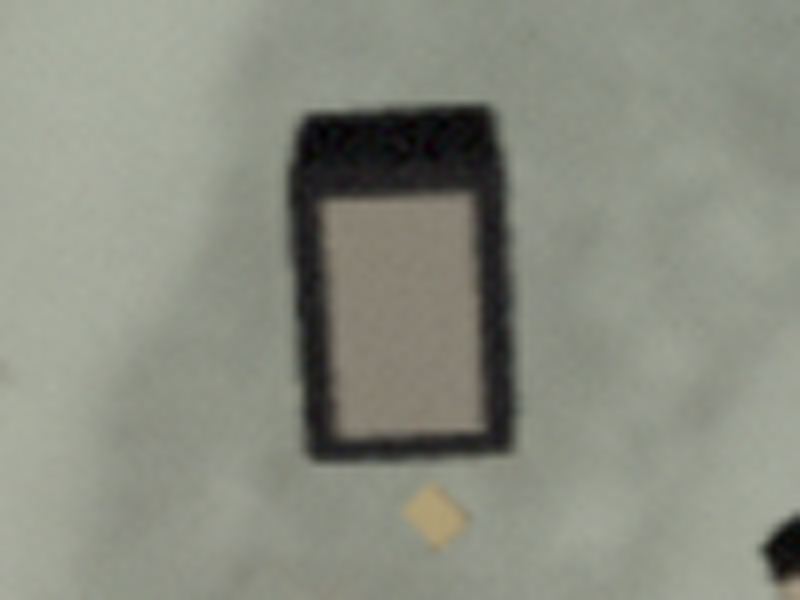

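The relay is upright. Its label corners in the crop are (318,195), (475,190), (488,435) and (333,440). I'll compute the grasp from these.

```bash
python3 - <<'E'
from h import *
np.set_printoptions(precision=4,suppress=True)
c=dict(np.load('w6.npz')); g=lambda a:ray2plane(c,(np.array(a)+.5)/8-.5+[208,157],.070)[:,:2]
L=g([[318,195],[475,190],[488,435],[333,440]]); H=g([[299,170],[499,166],[514,455],[311,460]])
for P in(L,H):
    x=(P[2]+P[3]-P[0]-P[1])/2; y=(P[1]+P[2]-P[0]-P[3])/2
    print(P.mean(0),'sizes',np.linalg.norm(x),np.linalg.norm(y),'yaw x',np.degrees(np.arctan2(x[1],x[0])),'y',np.degrees(np.arctan2(y[1],y[0])))
x=L.mean(0)
t=dict(np.load('top0.npz')); print('top view',ray2plane(t,[[158,208.5]],.07))
go([x[0],x[1],.036],123)
E
```

```text
[0.4643 0.3113] sizes 0.035191051583652 0.02136588336118238 yaw x 36.36757817869834 y 125.10817602737615
[0.4639 0.3115] sizes 0.041540991931582685 0.027589956813021642 yaw x 35.809105512917085 y 124.53008096303648
top view [[0.4617 0.3083 0.07  ]]
shift cm [-1.72  0.18 16.55] roll 0.19 yaw now 123.19 tilt z [-0.0001 -0.0003 -1.    ] tcp [0.4509 0.3005 0.2015]
```

Emit:
play_rows(targets=[-1,0.1,1,-1,-1.7,0.2,4,-2,-1.7,0.2,8,-2,-1.7,0.2,11.5,-2,-1.7,0.2,14,-2,-1.7,0.2,15.5,-2,-1.7,0.2,16.3,-2,-1.7,0.2,16.3,-2])

```text
t: 11.78
tool_pos: [0.4625, 0.311, 0.0365]
orientation: [0.95, -2.991, 0.001]
force: [-0.5, -0.2, -0.3]
opening: 0.0699
gripper_force: 0.0
```

Emit:
play_rows(targets=[0,0,0,0,0,0,0,0,0,0,0,0,0,0,0,0,0,0,0,0,0,0,0,0,0,0,0,0,0,0,0,0], grip=2.0, grip_force=25)

```text
t: 12.45
tool_pos: [0.4639, 0.3126, 0.039]
orientation: [-0.953, 2.993, 0.0]
force: [0.7, -0.5, 1.7]
opening: 0.0302
gripper_force: 24.8
```

Emit:
play_rows(targets=[0,0,-2,0,0,0,-5,0,0,0,-9,0,0,0,-12,0,0,0,-13,0,0,0,-13,0])

```text
t: 12.95
tool_pos: [0.4655, 0.3137, 0.1723]
orientation: [-0.951, 2.988, 0.002]
force: [0.1, -0.4, -1.2]
opening: 0.0303
gripper_force: 24.7
```

```bash
python3 - <<'E'
from h import *
s=read_state();print(s['tool_pos'],s['opening'],s['gripper_force'])
go(B(-.0008,.0183,.17),105)
E
```

```text
[0.46552335 0.31366933 0.17232749] 0.03032521560965274 24.738527834415436
shift cm [  9.23 -34.38   0.2 ] roll 20.32 yaw now 125.32 tilt z [ 0.0056  0.0031 -1.    ] tcp [0.4655 0.3137 0.1723]
```

Emit:
play_rows(targets=[1,-3.7,0,3,2,-7.5,0,6,3,-11.2,0,9,4,-15,0,12,5,-18.7,0,15,6,-22.5,0,18,7,-26.2,0,20.3,8,-30,0,20.3])

```text
t: 13.62
tool_pos: [0.5704, 0.0198, 0.1654]
orientation: [0.406, -3.111, -0.001]
force: [1.2, -0.3, -1.3]
opening: 0.0297
gripper_force: 24.9
```

Emit:
play_rows(targets=[0,-2,0,0,0,-3,0,0,0,-3,0,0,0,-3,0,0,0,-3,0,0])

```text
t: 14.03
tool_pos: [0.5787, -0.0059, 0.1676]
orientation: [0.412, -3.113, -0.002]
force: [-1.0, -0.0, -0.8]
opening: 0.0298
gripper_force: 24.9
```

```bash
python3 - <<'E'
from h import *
s=read_state();print(s['tool_pos'],s['opening'],s['gripper_force'],s['dq'])
go(B(-.0008,.0183,.11),105)
E
```

```text
[ 0.57866654 -0.00588453  0.16757805] 0.02984846827501534 24.944669008255005 [ 0.01365291 -0.01089091 -0.00708497 -0.00078289  0.00222087 -0.00328108]
shift cm [-0.63 -1.66  5.75] roll 0.08 yaw now 105.08 tilt z [-1.7e-03  8.0e-04 -1.0e+00] tcp [ 0.5787 -0.0059  0.1676]
```

Emit:
play_rows(targets=[-0.3,-0.8,1,0,-0.6,-1.7,3,0,-0.6,-1.7,4.5,0,-0.6,-1.7,5.5,0,-0.6,-1.7,5.7,0,-0.6,-1.7,5.7,0,-0.6,-1.7,5.7,0,-0.6,-1.7,5.7,0])

```text
t: 14.7
tool_pos: [0.5905, -0.0221, 0.1129]
orientation: [-0.411, 3.113, -0.001]
force: [0.9, 0.5, -1.6]
opening: 0.0298
gripper_force: 24.9
```

```bash
python3 - <<'E'
from h import *
s=read_state();print(s['tool_pos'],s['force'],loc(s['tool_pos']),s['dq'])
go(B(-.0008,.0183,.066),105)
E
```

```text
[ 0.59052894 -0.02214118  0.11293922] [ 0.9426952   0.54983985 -1.5908354 ] [[0.00019117 0.01605645]] [-2.61281775e-03 -3.87339315e-03 -2.90236625e-03  1.42941167e-03
  6.90145593e-05  5.73005492e-04]
shift cm [0.11 0.23 4.69] roll 0.04 yaw now 105.04 tilt z [ 2.e-03 -2.e-04 -1.e+00] tcp [ 0.5905 -0.0221  0.1129]
```

Emit:
play_rows(targets=[0.1,0.2,0,0,0.1,0.2,0,0,0.1,0.2,0,0])

```text
t: 14.95
tool_pos: [0.5885, -0.0206, 0.1123]
orientation: [-0.411, 3.114, -0.0]
force: [-0.4, -0.3, -1.7]
opening: 0.0296
gripper_force: 24.9
```

```bash
python3 - <<'E'
from h import *
for i in range(4):
    s=read_state();print(s['t'],s['tool_pos'],s['force'],loc(s['tool_pos'])); eyes.read_camera('wrist')
E
```

```text
14.95 [ 0.58850936 -0.02055922  0.11230057] [-0.35296652 -0.25088455 -1.74838385] [[-0.00135015  0.01810721]]
15.0 [ 0.58840621 -0.02064272  0.11210472] [ 0.4566746   0.13710004 -2.01058436] [[-0.0014714   0.01805326]]
15.05 [ 0.58833592 -0.02070556  0.11197572] [-0.13122517 -0.31447873 -0.63579286] [[-0.00155556  0.01801075]]
15.1 [ 0.58828978 -0.0206974   0.11183101] [ 0.30457148 -0.31584628 -1.43620377] [[-0.00159801  0.01803057]]
```

Emit:
play_rows(targets=[-0.07,0,0.5,0,-0.07,0,1,0,-0.07,0,1.4,0,-0.07,0,1.8,0,-0.07,0,2.1,0,-0.07,0,2.3,0,-0.07,0,2.3,0])

```text
t: 15.73
tool_pos: [0.5884, -0.0204, 0.0878]
orientation: [0.41, -3.114, -0.001]
force: [0.5, 0.5, -2.1]
opening: 0.0298
gripper_force: 24.9
```

Emit:
play_rows(targets=[0,0,0.2,0,0,0,0.5,0,0,0,0.8,0,0,0,1.1,0,0,0,1.4,0,0,0,1.4,0])

```text
t: 16.23
tool_pos: [0.5899, -0.0204, 0.0747]
orientation: [-0.41, 3.112, -0.0]
force: [5.2, -0.1, -3.6]
opening: 0.0298
gripper_force: 25.0
```

Emit:
play_rows(targets=[-0.1,0,0.2,0,-0.1,0,0.4,0,-0.1,0,0.6,0,-0.1,0,0.8,0,-0.1,0,0.9,0,-0.1,0,0.9,0])

```text
t: 16.73
tool_pos: [0.59, -0.0202, 0.0661]
orientation: [-0.41, 3.114, 0.0]
force: [0.5, 0.4, 3.2]
opening: 0.0296
gripper_force: 25.0
```

Force is turning upward and TCP z is 0.066, so the head is close to seating. I'll press a little more to confirm.

Emit:
play_rows(targets=[0,0,0.1,0,0,0,0.2,0,0,0,0.3,0,0,0,0.3,0])

```text
t: 17.07
tool_pos: [0.5901, -0.0202, 0.066]
orientation: [-0.411, 3.114, -0.0]
force: [-12.6, 2.3, 26.1]
opening: 0.0298
gripper_force: 25.0
```

Emit:
play_rows(targets=[0,0,-0.2,0,0,0,-0.25,0])

```text
t: 17.23
tool_pos: [0.59, -0.0202, 0.0661]
orientation: [-0.41, 3.114, -0.0]
force: [-0.8, 0.8, 5.8]
opening: 0.0296
gripper_force: 25.0
```

Emit:
play_rows(targets=[0,0,0,0,0,0,0,0,0,0,0,0,0,0,0,0,0,0,0,0,0,0,0,0], grip=6.5)

```text
t: 17.73
tool_pos: [0.5896, -0.0203, 0.0648]
orientation: [0.41, -3.114, -0.0]
force: [-0.6, -0.8, -0.1]
opening: 0.0634
gripper_force: 0.0
```

Emit:
play_rows(targets=[0,0,-1,0,0,0,-3,0,0,0,-6,0,0,0,-10,0,0,0,-13,0,2,0,-15,0,3,0,-15,0,3,0,-15,0])

```text
t: 18.4
tool_pos: [0.5611, -0.0286, 0.2184]
orientation: [-0.409, 3.111, -0.002]
force: [-0.3, 0.1, -0.8]
opening: 0.0647
gripper_force: 0.0
```

```bash
python3 - <<'E'
from h import *
np.set_printoptions(precision=4,suppress=True)
eyes.read_camera('top'); s=read_state(); print(s['tool_pos'],s['force'],s['opening'],s['dq'])
c=shot('wrist','w7.png'); im=c['image'].astype(int)
z,k,r=cover(c,tuple(np.r_[np.maximum(proj(c,[B(a,b,.061) for a in(-.06,.06) for b in (-.075,.075)]).min(0),0),proj(c,[B(a,b,.061) for a in(-.06,.06) for b in (-.075,.075)]).max(0)].astype(int)))
print('cover',r, loc(np.array([r[0]])/1000))
d=(im.max(2)<70).astype(np.uint8)*255
x,y=proj(c,[B(0,.018,.097)])[0].astype(int); m=np.zeros_like(d); m[y-40:y+40,x-30:x+30]=d[y-40:y+40,x-30:x+30]
cs,_=cv2.findContours(m,cv2.RETR_EXTERNAL,cv2.CHAIN_APPROX_NONE); k=max(cs,key=cv2.contourArea)
print('exp px',x,y,'bbox',cv2.boundingRect(k)); 
# label: lighter blob inside the dark outline
f=np.zeros_like(d); cv2.drawContours(f,[k],-1,255,-1); l=cv2.morphologyEx(f&~d,cv2.MORPH_OPEN,np.ones((3,3),np.uint8))
cs,_=cv2.findContours(l,cv2.RETR_EXTERNAL,cv2.CHAIN_APPROX_NONE); w=max(cs,key=cv2.contourArea)
for h in (.097,.107): 
    r=cv2.minAreaRect((ray2plane(c,w.reshape(-1,2),h)[:,:2]*1000).astype(np.float32)); print(h,'label',r,loc(np.array([r[0]])/1000))
E
```

```text
[ 0.561  -0.0282  0.2167] [ 0.0146  0.4021 -0.4601] 0.06473324503565214 [ 0.0057  0.0456  0.0067  0.0059 -0.0156  0.0051]
cover ((593.8676147460938, -39.536231994628906), (87.38375854492188, 121.43754577636719), 14.985944747924805) [[-0.0011 -0.0016]]
exp px 256 210 bbox (244, 183, 28, 45)
0.097 label ((588.99169921875, -19.380775451660156), (34.056739807128906, 20.573755264282227), 14.98464584350586) [[-0.0006  0.0191]]
0.107 label ((585.4061279296875, -20.357746124267578), (32.86310958862305, 19.85269546508789), 14.984721183776855) [[-0.0043  0.0191]]
```

```bash
python3 -c "
from plant import workorder
print(workorder.close_job())"
```

```text
the job is handed in; nothing more can be done
None
```

I slid the cover home against both lips, plugged the relay in fully so its head sits on the cover, backed the gripper clear and handed the job in at about 18.5 s; `close_job()` gave no verdict.

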